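# Closing touch round on the sensory shelf

## Task

Finish the sensory session with the closing touch round, always lightly: with the fingertips press in the red dome until it stays clearly dimpled, next tap the top of the white ribbed sphere without shifting it out of its dish, and last gently push the grey tilt-out bin fully shut. Keep to that order: do not touch the sphere before the dome is in, nor shut the bin before the sphere has been tapped. Pick nothing up, leave everything else on the shelf where it is, and finish clear of it all.

Things in the scene. Friction and masses are not known exactly. Their poses are not given: they have to be found in the camera images.
- dome (a joint): how far the red silicone dome is pressed in, m: 0 = full, 0.012 = bottomed out. It begins to give at about 4 N, reaches 5 N at 4 mm, 6 N at 8 mm, and stays where it is left. Counts as dimpled above 4 mm.
- dome_top (a point): topmost point of the red dome (82 mm across) in its round wooden collar (100 mm across, 16 mm high). Starts 62 mm above the table, goes straight down with the dome.
- sphere: loose white ceramic ribbed sphere, 72 mm across, about 0.25 kg, standing on its flat foot in a cork dish (64 mm across) on a round wooden base (92 mm across). Origin: centre of its foot, z up its axis; its top is 69 mm above that. The dish is sprung: it yields straight down by up to 14 mm, beginning at about 2.5 N on the sphere and reaching about 9.5 N at its stop, and springs back up.
- sphere_top (a point): topmost point of the white ribbed sphere, about 115 mm above the table
- bin (a joint): tilt of the pale grey bin, rad: 0 = shut (front upright, flush with its bamboo housing), grows as the bin's top leans out towards the robot. Hinged along its lower front edge; stiff enough to stay where it is left, 1 to 4 N at the top edge moves it.
- bin_lip (a point): middle of the top edge of the bin's flat front panel, on its outer face. The panel is 164 mm wide, 150 mm high from hinge to this edge, 6 mm thick. 177 mm above the table when shut. As the bin swings shut this edge moves up to 13 mm higher; push with the tips only a little (10 to 20 mm) below it, so that it does not rise under the knuckles of the fingers and catch.
- bin_hinge (a point): middle of the hinge line at the foot of the bin's outer front face, 27 mm above the table; its own axes turn with the bin: y runs along the hinge line, x horizontally into the housing when shut
- housing: fixed open-topped bamboo housing of the bin, 125 mm deep, 194 mm wide, 172 mm high at the sides and 100 mm at the back. Origin: centre of its underside, on the 12 mm bamboo board; x points from its open front to its back, the direction in which the bin shuts; the front face is 62.5 mm from the origin towards -x.
- bead (a joint): position of the aluminium bead along its rail, m; leave it alone
- bead_center (a point): centre of the aluminium bead, 32 mm across, on a low 190 mm bead rail at the far edge; leave it alone
- cup: maple cup, 60 mm across, 45 mm high, loose, holding a marble; leave it alone. Origin under its centre.
- marble_center (a point): centre of the green glass marble, 25 mm across, in the cup
- ring: loose yellow ring, 72 mm across, 20 mm high; leave it alone. Origin under its centre.
- rattle: loose turned maple rattle, 44 mm across, 62 mm high; leave it alone. Origin under its centre.
- pebble: loose blue wooden pebble, 56 mm across, 24 mm high; leave it alone. Origin under its centre.
- cork: loose cork plug, 40 mm across, 40 mm high; leave it alone. Origin under its centre.

How it is judged:
By the outcome, as a careful person would: the job done as asked, in the order asked, and still so for the second after the job is handed in, with the robot touching nothing.
It also fails if it takes over 50 s, if anything falls off the work surface, if the arm or the gripper's body presses on something with over 40 N, if the wrist force passes 120 N, or if a joint passes its speed limit or range.

## Robot

A 6-joint arm with a two-finger parallel gripper is mounted at the origin on the work surface. World frame = base frame: x ahead of the robot, y to its left, z up, the work surface at z = 0. Lengths are in m, angles in rad, forces in N, time in s.
With the tool pointing down it reaches from about 0.35 to 0.975 m from the base axis. Payload 4.9 kg.
Tool frame: the origin (TCP) lies at the very end of the fingers, on their centre line; the grasp point (between the pads) lies 19 mm behind it (ctrl.tcp_to_grasp is the z of the grasp point in the tool frame, in m); z points along the fingers, y is the line along which they close (so a half turn about z gives the same grasp; the last joint's range is limited). The gripper opens to 85 mm and grips with 20 to 120 N. Pads are 22 mm wide; open, the fingers measure 114 mm over their backs; the gripper's body (76 mm by 85 mm) begins 54 mm behind the grasp point. The pads swing forward as they close: fully open they stand 13 mm farther back than shut.
Start: joints at [1.162, 0.053, 1.613, -0, 1.476, -0.119], TCP at [0.179, 0.599, 0.208] pointing down, gripper open.
Joint ranges: [-3.01, 3.01], [-1.01, 2.22], [0.06, 2.58], [-1.02, 4.17], [0.09, 2.62], [-3.14, 3.14]. Speed limits (rad/s): [2.57, 2.57, 3.14, 3.14, 3.14, 3.14].

## Interface

Orientations are given as a rotation vector (axis times angle).
In Python, from station import ctrl, eyes, job, nets gives the robot as it stands. The module is installed in compiled form; this text tells all that it offers.
- The arm moves only by the tool jog_arm, never from a script. Its argument "commands" is one flat list of numbers, 7 for each row, row after row: the shift along the tool's x, y, z each as a share of 0.06 m, from -1 to 1, then the turn, a rotation vector about the tool's x, y, z each as a share of 0.1 rad, from -1 to 1, then the finger opening in mm, from 0 to 85.4. In form: [x, y, z, ax, ay, az, grip, x, y, z, ax, ay, az, grip, ...]. A call has 1 to 20 rows; each row shifts and turns the commanded pose from where the row before left it, along the tool's axes as they then stand; what a row does not reach is not made up. A row lasts 1/8 s, in which the tool goes at most 62.5 mm and 10.7 degrees, less where a joint would pass 70% of its speed; a pose out of reach is approached as far as the arm can. A call with a number of a shift or a turn outside -1 to 1 is refused whole. A call with a gripper value outside its range is refused whole. The fingers move at their own pace and stop on an object; "newtons" is the grip in N (left out, the last holds). Time passes only in rows, so rows that do not move let the fingers close. It gives the time, the measured TCP pose, the force, the opening and the grip force at its end, in the units of the state.
- ctrl.get_obs(): the state, without advancing time (a new reading comes with each control period).
- eyes.get_image(name): name is "side" or "top" or "wrist"; returns a dict with "image" (400x640x3 uint8, red, green, blue), "z_map" (400x640 float32, m along the optical axis (not along the pixel's ray), 0 where there is no reading), "K" (3x3 intrinsics, pixels), "dist_coeffs" ([k1, k2, p1, p2, k3] as OpenCV has them; the pictures are not rectified), "cam_to_world" (4x4, takes a point from camera to world coordinates). Camera axes: x right, y up, looking along -z (the intrinsics and any distortion apply to the point x, -y, -z); pixel columns grow to the right and rows downward; lengths in m; the calibration is good to about 2 mm. A picture is of the moment at which its call begins.
- job.finish_job(): hands the job in; it is judged then, once.
Trained networks look in the newest picture that a camera, given by its name, has taken for a name from the list of things; names that differ only in an ending like _2 or _b are one class to them, and where a whole thing is asked for, a point or a joint stands for the part that bears it (a point fixed in the world has none). Each returns a list of dicts, best first, with "p" (0 to 1); they miss things now and then, are a little off and sometimes report something else, mostly with a low value. They report only what shows in the picture. A call takes as long as a camera call.
- nets.silhouettes(camera, name): "mask" (400x640 bool, what is visible of it) and "bbox" ([left, top, right, bottom] in pixels, round what is visible of it).
The state is a dict: "t": time; "q": joint angles; "dq": joint speeds; "effort": joint torques, N m; "tool_pos": TCP position; "tool_rot": TCP orientation; "contact_force": force on the tool from outside, world axes, zero at the start; "wrist_torque": the same for the moment, N m; "opening": finger opening in m; "grip_force": force on a finger pad.
Only numpy, scipy, OpenCV 4.12 (cv2) and the standard library are available. Lean on these libraries where they do the work, as an engineer would, in place of code of your own. Each camera call takes 0.05 s, during which the arm holds its last target. There are 200 camera calls.

## Working session

There is one attempt and no reset: what is moved stays moved. The work goes in short steps, Python scripts to look and compute and a tool call to move; the robot and the scene stay as the last step left them, time stands still between calls to the robot, and variables do not carry over. Pictures are saved under pics/ and viewed, at most 10 in all, crops included, and the job is handed in when it is done.

Besides the shell and the picture viewer there is one more tool, called after "Emit:" as name(argument=value, ...), one argument or row to a line, values as JSON. jog_arm: Moves the arm, as the interface text tells. Shift numbers are shares of 0.06 m and turn numbers shares of 0.1 rad, none past 1 either way. Its arguments: {"type":"object","properties":{"commands":{"type":"array","items":{"type":"number"}},"newtons":{"type":"number"}},"required":["commands"]}

```bash
mkdir -p pics
cat > h.py <<'E'
import numpy as np, cv2
from station import ctrl, eyes, job, nets
def grab(n):
    return eyes.get_image(n)
def cloud(im):
    K=np.array(im["K"]);d=np.array(im["dist_coeffs"]);h,w=im["z_map"].shape
    u,v=np.meshgrid(np.arange(w),np.arange(h))
    p=cv2.undistortPoints(np.stack([u,v],-1).reshape(-1,1,2).astype(float),K,d).reshape(h,w,2)
    z=im["z_map"].astype(float)
    P=np.stack([p[...,0]*z,-p[...,1]*z,-z,np.ones_like(z)],-1)
    W=P@np.array(im["cam_to_world"]).T
    W[z==0]=np.nan
    return W[...,:3]
def save(im,n): cv2.imwrite("pics/"+n,im["image"][...,::-1])
E
python3 - <<'E'
from h import *
o=ctrl.get_obs();print({k:np.round(v,3) for k,v in o.items()})
for c in("top","side"):
    im=grab(c);save(im,c+"0.png");W=cloud(im);np.save(c+".npy",W)
    for n in ("dome","sphere","bin","housing","ring","cup","rattle","pebble","cork","bead"):
        for r in nets.silhouettes(c,n)[:2]:
            if r["p"]<.3: continue
            Q=W[r["mask"]];Q=Q[~np.isnan(Q[:,0])]
            if len(Q)<5: continue
            zt=np.percentile(Q[:,2],97)
            T=Q[Q[:,2]>zt-.004]
            print(c,n,round(r["p"],2),r["bbox"],"min",np.percentile(Q,2,axis=0).round(3),"max",np.percentile(Q,98,axis=0).round(3),"top",T.mean(0).round(3))
E
```

```text
{'t': np.float64(0.0), 'q': array([ 1.162,  0.053,  1.614,  0.   ,  1.476, -0.119]), 'dq': array([ 0.001,  0.   ,  0.001, -0.001, -0.001,  0.002]), 'effort': array([-1.0000e-03, -3.9369e+01, -3.7018e+01, -0.0000e+00,  7.0000e-03,
       -0.0000e+00]), 'tool_pos': array([0.178, 0.598, 0.207]), 'tool_rot': array([-4.540e-01, -3.108e+00,  3.000e-03]), 'contact_force': array([ 0.457,  0.651, -0.385]), 'wrist_torque': array([0.007, 0.027, 0.045]), 'grip_force': np.float64(0.0), 'opening': np.float64(0.086)}
top dome 0.73 [385.2, 233.7, 416.2, 261.2] min [ 0.442 -0.262  0.034] max [ 0.512 -0.188  0.062] top [ 0.477 -0.227  0.06 ]
top dome 0.73 [331.4, 223.9, 355.1, 249.3] min [ 0.473 -0.079  0.08 ] max [ 0.533 -0.02   0.114] top [ 0.506 -0.05   0.112]
top sphere 0.7 [332.4, 219.8, 355.8, 246.4] min [ 0.475 -0.082  0.081] max [ 0.537 -0.02   0.114] top [ 0.506 -0.05   0.112]
top bin 0.57 [219.0, 172.7, 285.3, 215.5] min [0.543 0.116 0.074] max [0.671 0.272 0.165] top [0.546 0.19  0.164]
top bin 0.42 [419.9, 141.3, 444.4, 168.3] min [ 0.712 -0.346  0.013] max [ 0.777 -0.282  0.034] top [ 0.7
[... 2228 characters left out ...]
 306.2, 369.5, 336.7] min [ 0.717 -0.354  0.017] max [ 0.782 -0.288  0.035] top [ 0.749 -0.321  0.033]
side cup 0.68 [330.6, 269.1, 356.0, 295.6] min [ 0.674 -0.239  0.012] max [ 0.726 -0.146  0.059] top [ 0.699 -0.211  0.057]
side cup 0.52 [308.8, 140.6, 359.9, 198.8] min [0.548 0.109 0.068] max [0.662 0.274 0.165] top [0.549 0.181 0.164]
side pebble 0.49 [295.1, 148.5, 305.6, 161.4] min [0.431 0.372 0.02 ] max [0.475 0.414 0.036] top [0.454 0.393 0.034]
side bead 0.65 [356.4, 236.6, 366.4, 248.8] min [ 0.719 -0.077  0.014] max [ 0.749 -0.017  0.062] top [ 0.732 -0.061  0.059]
side bead 0.34 [295.2, 150.5, 311.8, 161.7] min [0.431 0.372 0.015] max [0.475 0.414 0.036] top [0.453 0.392 0.034]
```

Run:
```python
from h import *
for c in("top","side"):
    W=np.load(c+".npy").reshape(-1,3);W=W[~np.isnan(W[:,0])]
    # lip: highest at front
    L=W[(W[:,0]<.575)&(W[:,0]>.52)&(W[:,1]>.08)&(W[:,1]<.3)&(W[:,2]>.158)]
    for nm,S in(("lip",L),("rims",W[(W[:,2]>.178)&(W[:,2]<.19)&(W[:,1]>.05)&(W[:,1]<.33)&(W[:,0]>.57)&(W[:,0]<.76)])):
        print(c,nm,len(S))
        if nm=="lip": 
            print(np.polyfit(S[:,1],S[:,0],1),S.mean(0),S.min(0),S.max(0))
        else:
            m=np.median(S[:,1])
            for T in(S[S[:,1]<.19],S[S[:,1]>=.19]): print(len(T),T.min(0).round(3),T.max(0).round(3),np.polyfit(T[:,0],T[:,1],1) if len(T)>5 else 0)
a=cv2.imread("pics/top0.png")[120:280,130:490];b=cv2.imread("pics/side0.png")[100:360,200:420]
a=cv2.resize(a,None,fx=1.45,fy=1.45,interpolation=2);b=cv2.resize(b,None,fx=1.2,fy=1.2,interpolation=2)
o=np.zeros((600,800,3),np.uint8);o[:a.shape[0],:a.shape[1]]=a;o[240:240+b.shape[0],500:500+b.shape[1]]=b
cv2.imwrite("pics/c0.png",o)
```

```text
top lip 190
[-0.05007221  0.55421313] [0.54458379 0.19230905 0.16318334] [0.53671553 0.11061229 0.15814491] [0.55113661 0.27278396 0.16909493]
top rims 457
225 [0.605 0.099 0.178] [0.729 0.114 0.188] [0.05349311 0.07140677]
232 [0.595 0.28  0.178] [0.719 0.298 0.187] [0.06272533 0.24727112]
side lip 89
[-0.0527965   0.55833755] [0.54856351 0.18512668 0.16364427] [0.54071462 0.10394255 0.15804302] [0.55609247 0.26550798 0.16959128]
side rims 265
146 [0.609 0.094 0.178] [0.732 0.115 0.187] [0.05068101 0.06907969]
119 [0.597 0.274 0.178] [0.722 0.297 0.187] [0.03694865 0.26045845]
```

View pics/c0.png

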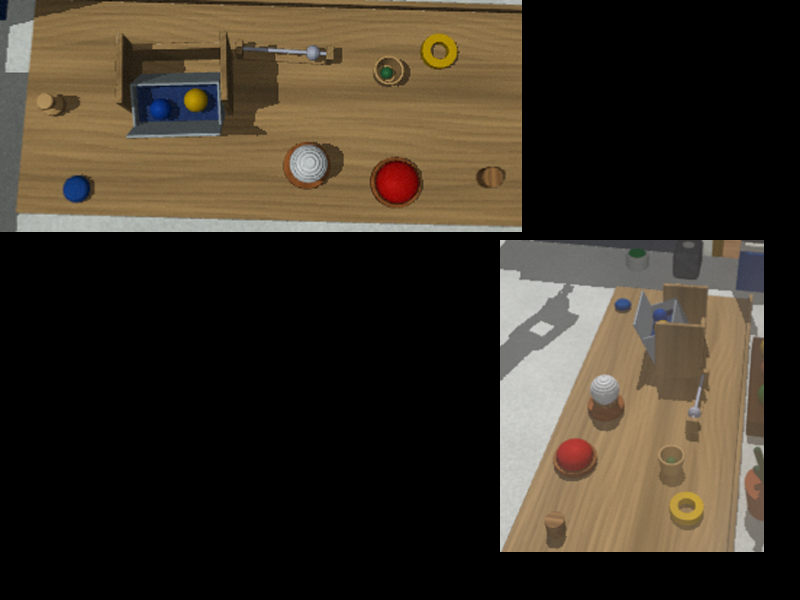

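The picture shows the bin leaning out (lip at about 175,132), the sphere at 308,163, the red dome at 397,182, and loose items well away from all three. I'm closing the fingers and going above the dome.

Emit:
jog_arm(
  commands=[0,0,0,0,0,-0.85,0,0,0,0,0,0,-0.85,0,0,0,0,0,0,-0.85,0,0,0,0,0,0,-0.85,0,-0.535,-0.857,0,0,0,0,0,-0.535,-0.857,0,0,0,0,0,-0.535,-0.857,0,0,0,0,0,-0.535,-0.857,0,0,0,0,0,-0.535,-0.857,0,0,0,0,0,-0.535,-0.857,0,0,0,0,0,-0.535,-0.857,0,0,0,0,0,-0.067,-0.893,0,0,0,0,0,-0.067,-0.893,0,0,0,0,0,-0.067,-0.893,0,0,0,0,0,-0.067,-0.893,0,0,0,0,0,-0.067,-0.893,0,0,0,0,0,-0.067,-0.893,0,0,0,0,0,-0.067,-0.893,0,0,0,0,0,-0.067,-0.893,0,0,0,0,0,-0.067,-0.893,0,0,0,0,0],
  newtons=20,
)

```text
t: 3.6
tool_pos: [0.4814, -0.231, 0.2085]
tool_rot: [-0.078, 3.14, -0.0]
contact_force: [1.3, 0.6, 0.8]
opening: 0.0
grip_force: 0.0
```

Emit:
jog_arm(
  commands=[0,0,0,0,0,0,0,0,0,0,0,0,0,0],
)

```text
t: 3.85
tool_pos: [0.4813, -0.2288, 0.208]
tool_rot: [0.078, -3.14, -0.001]
contact_force: [-0.2, -0.5, 0.3]
opening: 0.0003
grip_force: 0.0
```

Run:
```python
from h import *
im=grab("wrist");save(im,"w1.png");W=cloud(im)
hsv=cv2.cvtColor(im["image"],cv2.COLOR_RGB2HSV)
m=((hsv[...,0]<5)|(hsv[...,0]>175))&(hsv[...,1]>180)&(W[...,2]>.02)
Q=W[m];print(len(Q),np.percentile(Q,[1,99],axis=0).round(4))
T=Q[Q[:,2]>np.percentile(Q[:,2],99)-.004];print(T.mean(0).round(4))
for r in nets.silhouettes("wrist","sphere")[:1]: print(r["p"],r["bbox"])
```

```text
5199 [[ 0.4411 -0.6296  0.0265]
 [ 0.795  -0.1916  0.0608]]
[ 0.4803 -0.2299  0.0586]
0.65 [469.9, 181.0, 556.0, 261.2]
```

View pics/w1.png

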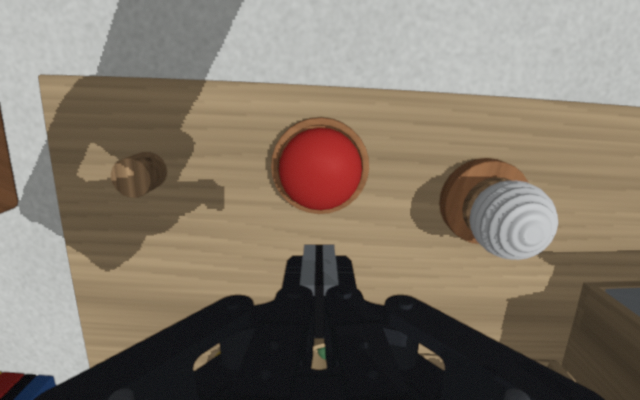

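The wrist view shows the dome centred at about (320,165) and the sphere at (512,220). The measured dome agrees with the other views, at (0.480, -0.230). Going down.

Emit:
jog_arm(
  commands=[0.02,0,0.8,0,0,0,0,0,0,0.8,0,0,0,0,0,0,0.5,0,0,0,0,0,0,0.2,0,0,0,0,0,0,0,0,0,0,0,0,0,0,0,0,0,0],
)

```text
t: 4.7
tool_pos: [0.4815, -0.2296, 0.0722]
tool_rot: [-0.08, 3.138, -0.003]
contact_force: [0.3, 0.2, 0.7]
opening: 0.0001
grip_force: 0.0
```

Emit:
jog_arm(
  commands=[0,0,0.04,0,0,0,0,0,0,0.04,0,0,0,0,0,0,0.04,0,0,0,0,0,0,0,0,0,0,0],
)

```text
t: 5.2
tool_pos: [0.48, -0.229, 0.0627]
tool_rot: [0.079, -3.14, -0.001]
contact_force: [0.0, -0.4, -0.1]
opening: 0.0001
grip_force: 0.0
```

Emit:
jog_arm(
  commands=[0,0,0.04,0,0,0,0,0,0,0.04,0,0,0,0,0,0,0,0,0,0,0],
)

```text
t: 5.58
tool_pos: [0.48, -0.229, 0.0578]
tool_rot: [0.079, -3.14, -0.001]
contact_force: [-0.1, 0.6, -0.2]
opening: -0.0002
grip_force: 0.0
```

Emit:
jog_arm(
  commands=[0,0,0.04,0,0,0,0,0,0,0,0,0,0,0],
)

```text
t: 5.82
tool_pos: [0.48, -0.229, 0.0556]
tool_rot: [0.079, -3.14, -0.0]
contact_force: [0.4, 0.4, 0.1]
opening: -0.0001
grip_force: 0.0
```

Emit:
jog_arm(
  commands=[0,0,0.04,0,0,0,0,0,0,0,0,0,0,0],
)

```text
t: 6.08
tool_pos: [0.48, -0.2291, 0.0532]
tool_rot: [0.079, -3.14, -0.0]
contact_force: [-0.2, 0.6, -0.4]
opening: -0.0
grip_force: 0.0
```

Run:
```python
from h import *
im=grab("wrist");save(im,"w2.png")
a=im["image"][150:350,220:420,::-1];b=grab("side")["image"][230:310,220:310,::-1]
a=cv2.resize(a,(400,400));b=cv2.resize(b,(400,400),interpolation=0)
cv2.imwrite("pics/c2.png",np.hstack([a,b]));print(ctrl.get_obs()["contact_force"],ctrl.get_obs()["tool_pos"])
```

```text
[-0.82340605  0.22170684 -0.08126571] [ 0.48020131 -0.22913246  0.05339303]
```

View pics/c2.png

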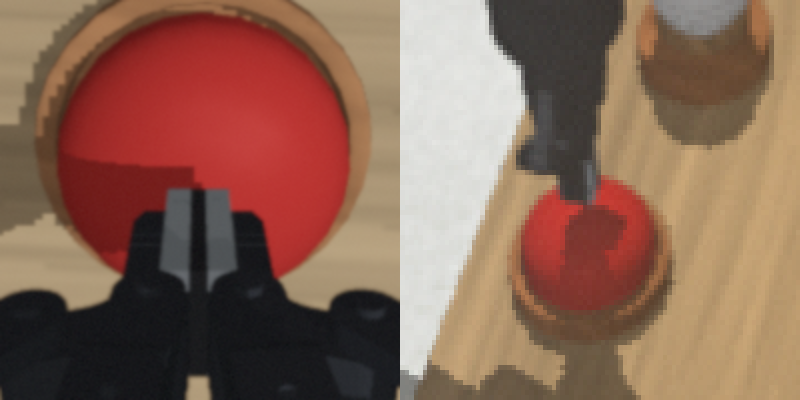

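The fingertips still look to be above the dome: the shadow is separate from them at about (590,225). I'm measuring the tips and the dome in depth.

Run:
```python
from h import *
for c in("side","top","wrist"):
    im=grab(c);W=cloud(im)
    hsv=cv2.cvtColor(im["image"],cv2.COLOR_RGB2HSV)
    n=np.linalg.norm(W[...,:2]-[.48,-.23],axis=-1)<.05
    red=((hsv[...,0]<5)|(hsv[...,0]>175))&(hsv[...,1]>150)&n
    g=(hsv[...,1]<110)&n&(W[...,2]>.035)&(W[...,2]<.10)
    print(c,red.sum(),np.percentile(W[red],[1,99],axis=0).round(4).tolist() if red.any() else 0)
    if g.any():
        G=W[g];k=np.argsort(G[:,2])[:8];print(" tip",g.sum(),G[k].round(4).tolist())
```

```text
side 553 [[0.4478, -0.2708, 0.0301], [0.5197, -0.2061, 0.0632]]
 tip 44 [[0.4586, -0.2127, 0.0574], [0.4822, -0.2374, 0.0776], [0.4877, -0.2372, 0.0784], [0.49, -0.2351, 0.0805], [0.4882, -0.2376, 0.0829], [0.4876, -0.2352, 0.0841], [0.4871, -0.2424, 0.0842], [0.4913, -0.2285, 0.0853]]
top 1224 [[0.4342, -0.2746, 0.0363], [0.5186, -0.1847, 0.4058]]
wrist 13087 [[0.4401, -0.2652, 0.0334], [0.502, -0.1919, 0.0607]]
 tip 1368 [[0.4697, -0.2364, 0.078], [0.4695, -0.2338, 0.0781], [0.4693, -0.2325, 0.0785], [0.4694, -0.2346, 0.0785], [0.4694, -0.2351, 0.0786], [0.4693, -0.2355, 0.0789], [0.4693, -0.2277, 0.0789], [0.4693, -0.2359, 0.0789]]
```

Emit:
jog_arm(
  commands=[0,0,0.04,0,0,0,0,0,0,0.04,0,0,0,0,0,0,0,0,0,0,0],
)

```text
t: 6.7
tool_pos: [0.4799, -0.229, 0.0482]
tool_rot: [0.079, -3.14, -0.001]
contact_force: [1.0, 0.5, -0.3]
opening: 0.0002
grip_force: 0.0
```

Emit:
jog_arm(
  commands=[0,0,0.04,0,0,0,0,0,0,0.04,0,0,0,0,0,0,0,0,0,0,0],
)

```text
t: 7.08
tool_pos: [0.48, -0.229, 0.0435]
tool_rot: [0.079, -3.14, -0.001]
contact_force: [-0.2, -0.2, 1.1]
opening: 0.0001
grip_force: 0.0
```

Emit:
jog_arm(
  commands=[0,0,0.03,0,0,0,0,0,0,0,0,0,0,0],
)

```text
t: 7.32
tool_pos: [0.4801, -0.2291, 0.0418]
tool_rot: [0.079, -3.14, -0.0]
contact_force: [-0.2, -0.8, -0.3]
opening: -0.0
grip_force: 0.0
```

Emit:
jog_arm(
  commands=[0,0,0.04,0,0,0,0,0,0,0,0,0,0,0],
)

```text
t: 7.58
tool_pos: [0.48, -0.229, 0.0394]
tool_rot: [0.079, -3.14, -0.0]
contact_force: [0.1, 0.1, -0.2]
opening: -0.0002
grip_force: 0.0
```

Emit:
jog_arm(
  commands=[0,0,0.04,0,0,0,0,0,0,0,0,0,0,0],
)

```text
t: 7.82
tool_pos: [0.4803, -0.2292, 0.0374]
tool_rot: [-0.079, 3.14, -0.0]
contact_force: [-0.8, 1.5, 2.6]
opening: -0.0
grip_force: 1.1
```

```bash
cat > tip.py <<'E'
from h import *
import sys
c0=np.array([float(sys.argv[1]),float(sys.argv[2])])
print(ctrl.get_obs()["contact_force"].round(2),ctrl.get_obs()["tool_pos"].round(4))
for c in("side","wrist"):
    im=grab(c);W=cloud(im)
    hsv=cv2.cvtColor(im["image"],cv2.COLOR_RGB2HSV)
    n=np.linalg.norm(W[...,:2]-c0,axis=-1)<.03
    red=((hsv[...,0]<5)|(hsv[...,0]>175))&(hsv[...,1]>150)&n
    g=(hsv[...,1]<110)&n&(W[...,2]>.035)&(W[...,2]<.18)
    print(c,"red",np.percentile(W[red],98,axis=0).round(4).tolist() if red.any() else 0,"tip",np.sort(W[g][:,2])[:8].round(4))
E
python3 tip.py .48 -.23
```

```text
[-0.8   1.48  2.59] [ 0.4803 -0.2292  0.0374]
side red [0.5079, -0.2074, 0.0608] tip [0.0601 0.0605 0.0621 0.0657 0.0667 0.0671 0.0679 0.0679]
wrist red [0.4947, -0.2025, 0.0588] tip [0.0594 0.0616 0.0617 0.0619 0.0623 0.0623 0.0625 0.0627]
```

The tips touch at a reported TCP z of about 0.038, so the real tip sits about 23 mm beyond the reported TCP. Pressing about 7 mm further.

Emit:
jog_arm(
  commands=[0,0,0.03,0,0,0,0,0,0,0.03,0,0,0,0,0,0,0,0,0,0,0],
)

```text
t: 8.3
tool_pos: [0.4804, -0.2292, 0.0336]
tool_rot: [-0.079, 3.14, -0.0]
contact_force: [-0.5, 0.1, 4.1]
opening: -0.0001
grip_force: 1.8
```

Emit:
jog_arm(
  commands=[0,0,0.03,0,0,0,0,0,0,0.03,0,0,0,0,0,0,0,0,0,0,0],
)

```text
t: 8.68
tool_pos: [0.4804, -0.2292, 0.0301]
tool_rot: [-0.079, 3.14, -0.0]
contact_force: [-1.0, 0.0, 4.4]
opening: 0.0
grip_force: 2.1
```

Emit:
jog_arm(
  commands=[0,0,0.03,0,0,0,0,0,0,0,0,0,0,0],
)

```text
t: 8.93
tool_pos: [0.4803, -0.2292, 0.0283]
tool_rot: [-0.079, 3.14, -0.0]
contact_force: [-1.0, 1.0, 3.8]
opening: -0.0001
grip_force: 2.4
```

```bash
python3 tip.py .48 -.23
```

```text
[-1.01  1.04  3.84] [ 0.4803 -0.2292  0.0283]
side red [0.5084, -0.2068, 0.0523] tip [0.0543 0.0559 0.0576 0.0577 0.0578 0.0585 0.0586 0.0591]
wrist red [0.4945, -0.2026, 0.0498] tip [0.0493 0.0496 0.0521 0.053  0.0531 0.0531 0.0533 0.0534]
```

Emit:
jog_arm(
  commands=[0,0,-0.2,0,0,0,0,0,0,-0.7,0,0,0,0,0,0,-0.8,0,0,0,0,0,0,-0.8,0,0,0,0,-0.153,0.72,0,0,0,0,0,-0.153,0.72,0,0,0,0,0,-0.153,0.72,0,0,0,0,0,-0.153,0.72,0,0,0,0,0,0,0,0,0,0,0,0,0,0,0,0,0,0,0],
)

```text
t: 10.28
tool_pos: [0.5081, -0.0551, 0.1782]
tool_rot: [0.079, -3.14, 0.001]
contact_force: [1.0, 0.6, 0.7]
opening: 0.0004
grip_force: 0.0
```

Run:
```python
from h import *
print(ctrl.get_obs()["contact_force"].round(2),ctrl.get_obs()["tool_pos"].round(4))
for c in("top","side","wrist"):
    im=grab(c);W=cloud(im)
    if c=="wrist": save(im,"w3.png")
    hsv=cv2.cvtColor(im["image"],cv2.COLOR_RGB2HSV)
    red=((hsv[...,0]<5)|(hsv[...,0]>175))&(hsv[...,1]>150)&(np.linalg.norm(W[...,:2]-[.48,-.23],axis=-1)<.03)
    print(c,"dome",np.percentile(W[red],98,axis=0).round(4) if red.any() else 0)
    g=(np.linalg.norm(W[...,:2]-[.508,-.0545],axis=-1)<.03)&(W[...,2]<.125)&(W[...,2]>.095)
    Q=W[g]
    if len(Q)>20:
        # sphere fit
        s=np.linalg.lstsq(np.c_[2*Q,np.ones(len(Q))],(Q**2).sum(1),rcond=None)[0]
        print(" sphere",len(Q),s[:3].round(4),np.sqrt(s[3]+s[:3]@s[:3]).round(4),"zmax",np.percentile(Q[:,2],98).round(4))
```

```text
[0.96 0.57 0.72] [ 0.5081 -0.0551  0.1782]
top dome [ 0.5066 -0.2036  0.0528]
 sphere 40 [ 0.4977 -0.0473  0.0971] 0.0174 zmax 0.109
side dome [ 0.5077 -0.2231  0.0538]
 sphere 236 [ 0.5098 -0.0542  0.0847] 0.0304 zmax 0.1147
wrist dome [ 0.5061 -0.2026  0.0504]
 sphere 4783 [ 0.5082 -0.0522  0.0785] 0.0343 zmax 0.1128
```

View pics/w3.png

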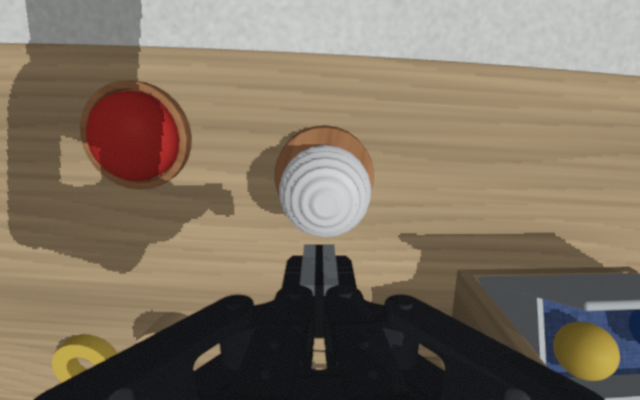

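The dome stays dimpled at (135,137), about 8 mm in. The sphere's pole, at (325,203), lies under the tool. Going down to it.

Emit:
jog_arm(
  commands=[0,0.025,0.6,0,0,0,0,0,0,0.5,0,0,0,0,0,0,0.2,0,0,0,0,0,0,0.05,0,0,0,0,0,0,0,0,0,0,0,0,0,0,0,0,0,0],
)

```text
t: 11.18
tool_pos: [0.5091, -0.0535, 0.0987]
tool_rot: [-0.079, 3.138, -0.001]
contact_force: [0.3, -0.2, -0.7]
opening: 0.0002
grip_force: 0.0
```

Emit:
jog_arm(
  commands=[0,0,0.03,0,0,0,0,0,0,0,0,0,0,0],
)

```text
t: 11.42
tool_pos: [0.5082, -0.0532, 0.0956]
tool_rot: [-0.079, 3.14, -0.0]
contact_force: [-0.6, 0.3, 0.8]
opening: 0.0001
grip_force: 0.0
```

Emit:
jog_arm(
  commands=[0,0,0.03,0,0,0,0,0,0,0,0,0,0,0],
)

```text
t: 11.68
tool_pos: [0.5079, -0.0532, 0.0934]
tool_rot: [0.079, -3.14, -0.0]
contact_force: [0.7, -0.3, -0.3]
opening: 0.0001
grip_force: 0.0
```

Emit:
jog_arm(
  commands=[0,0,0.025,0,0,0,0,0,0,0,0,0,0,0],
)

```text
t: 11.92
tool_pos: [0.5081, -0.0532, 0.092]
tool_rot: [0.079, -3.14, -0.0]
contact_force: [-0.3, 0.6, -0.3]
opening: -0.0004
grip_force: 0.0
```

Emit:
jog_arm(
  commands=[0,0,0.02,0,0,0,0,0,0,0,0,0,0,0],
)

```text
t: 12.18
tool_pos: [0.5083, -0.0533, 0.0913]
tool_rot: [-0.079, 3.14, -0.0]
contact_force: [-0.8, 0.0, 2.3]
opening: -0.0001
grip_force: 1.3
```

Emit:
jog_arm(
  commands=[0,0,0.025,0,0,0,0,0,0,0,0,0,0,0],
)

```text
t: 12.42
tool_pos: [0.5083, -0.0533, 0.0896]
tool_rot: [-0.079, 3.14, -0.0]
contact_force: [-0.7, 0.2, 3.6]
opening: 0.0003
grip_force: 1.8
```

Emit:
jog_arm(
  commands=[0,0,-0.1,0,0,0,0,0,0,-0.5,0,0,0,0,0,0,-0.6,0,0,0,0,0,0,-0.6,0,0,0,0,0,0,0,0,0,0,0,0,0,0,0,0,0,0],
)

```text
t: 13.18
tool_pos: [0.5076, -0.0531, 0.1964]
tool_rot: [0.079, -3.139, -0.001]
contact_force: [0.1, 0.6, -0.9]
opening: 0.0
grip_force: 0.0
```

Run:
```python
from h import *
print(ctrl.get_obs()["contact_force"].round(2),ctrl.get_obs()["tool_pos"].round(4))
for c in("side","wrist"):
    im=grab(c);W=cloud(im)
    g=(np.linalg.norm(W[...,:2]-[.508,-.0545],axis=-1)<.03)&(W[...,2]<.125)&(W[...,2]>.095)
    Q=W[g]
    s=np.linalg.lstsq(np.c_[2*Q,np.ones(len(Q))],(Q**2).sum(1),rcond=None)[0]
    print(" sphere",len(Q),s[:3].round(4),np.sqrt(s[3]+s[:3]@s[:3]).round(4),"zmax",np.percentile(Q[:,2],98).round(4))
```

```text
[ 0.07  0.65 -0.91] [ 0.5076 -0.0531  0.1964]
 sphere 234 [ 0.5099 -0.0536  0.0839] 0.031 zmax 0.1147
 sphere 4223 [ 0.5082 -0.0522  0.0786] 0.0343 zmax 0.1128
```

Emit:
jog_arm(
  commands=[0.085,0.81,0,0,0,0,0,0.085,0.81,0,0,0,0,0,0.085,0.81,0,0,0,0,0,0.085,0.81,0,0,0,0,0,0.085,0.81,0,0,0,0,0,0,0,0,0,0,0,0,0,0,0.58,0,0,0,0,0,0,0.58,0,0,0,0,0,0,0,0,0,0,0,0,0,0,0,0,0,0],
)

```text
t: 14.52
tool_pos: [0.471, 0.1877, 0.1285]
tool_rot: [-0.078, 3.14, -0.0]
contact_force: [-0.8, -0.8, 0.7]
opening: -0.0001
grip_force: 0.0
```

```bash
cat > b.py <<'E'
from h import *
import sys
print(ctrl.get_obs()["contact_force"].round(2),ctrl.get_obs()["tool_pos"].round(4))
im=grab("side");W=cloud(im);t=grab("top")["image"]
hsv=cv2.cvtColor(im["image"],cv2.COLOR_RGB2HSV)
g=(hsv[...,1]<110)&(np.abs(W[...,1]-.188)<.035)&(W[...,0]<.53)&(W[...,0]>.42)&(W[...,2]>.05)
print("tip z",np.sort(W[g][:,2])[:6].round(4),"x",W[g][:,0].min().round(3) if g.any() else 0)
a=cv2.resize(im["image"][110:230,270:390],(400,400),interpolation=2);b=cv2.resize(t[120:240,190:310],(400,400),interpolation=2)
cv2.imwrite("pics/"+sys.argv[1],np.hstack([a,b])[...,::-1])
E
python3 b.py b1.png
```

```text
[-0.76 -0.79  0.71] [0.471  0.1877 0.1285]
tip z [0.1516 0.1518 0.1539 0.1543 0.1546 0.1547] x 0.422
```

View pics/b1.png

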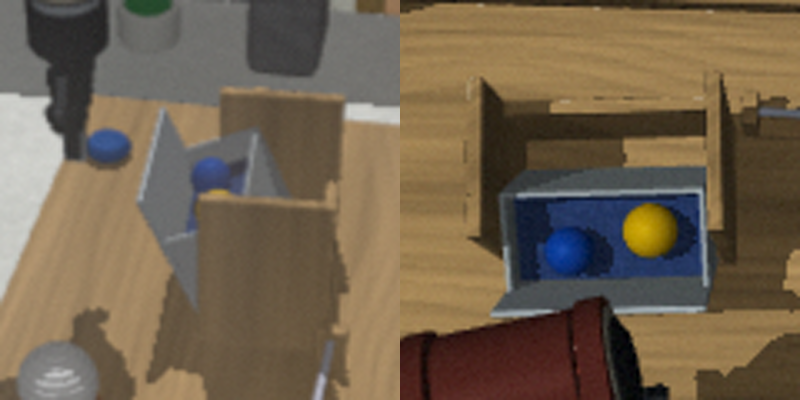

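The side view shows the fingertips at about (75,157), in front of the bin. They are at z 0.152, about 13 mm below its lip. Pushing in slowly.

Emit:
jog_arm(
  commands=[-0.3,0,0,0,0,0,0,-0.3,0,0,0,0,0,0,-0.1,0,0.02,0,0,0,0,-0.1,0,0.02,0,0,0,0,0,0,0,0,0,0,0],
)

```text
t: 15.25
tool_pos: [0.5184, 0.1906, 0.1255]
tool_rot: [0.079, -3.14, 0.0]
contact_force: [0.1, 0.3, -0.5]
opening: -0.0002
grip_force: 0.0
```

Emit:
jog_arm(
  commands=[-0.07,0,0,0,0,0,0,-0.07,0,0,0,0,0,0,-0.07,0,0,0,0,0,0],
)

```text
t: 15.62
tool_pos: [0.5312, 0.1913, 0.1255]
tool_rot: [-0.079, 3.14, 0.0]
contact_force: [-0.4, -0.0, 0.2]
opening: 0.0001
grip_force: 0.0
```

Emit:
jog_arm(
  commands=[-0.07,0,-0.01,0,0,0,0,-0.07,0,-0.01,0,0,0,0],
)

```text
t: 15.88
tool_pos: [0.5395, 0.1917, 0.1268]
tool_rot: [0.079, -3.14, -0.0]
contact_force: [-2.2, -0.2, 2.9]
opening: 0.0001
grip_force: 1.1
```

Emit:
jog_arm(
  commands=[-0.06,0,-0.03,0,0,0,0,-0.06,0,-0.025,0,0,0,0],
)

```text
t: 16.12
tool_pos: [0.5466, 0.192, 0.1295]
tool_rot: [0.079, -3.14, 0.0]
contact_force: [-1.3, 0.7, -1.3]
opening: -0.0002
grip_force: 0.6
```

```bash
sed -i 's/W\[...,0\]<.53)/W[...,0]<.56)/' b.py; python3 b.py b2.png
```

```text
[-1.28  0.7  -1.29] [0.5466 0.192  0.1295]
tip z [0.1514 0.152  0.1533 0.1553 0.1554 0.1555] x 0.424
```

View pics/b2.png

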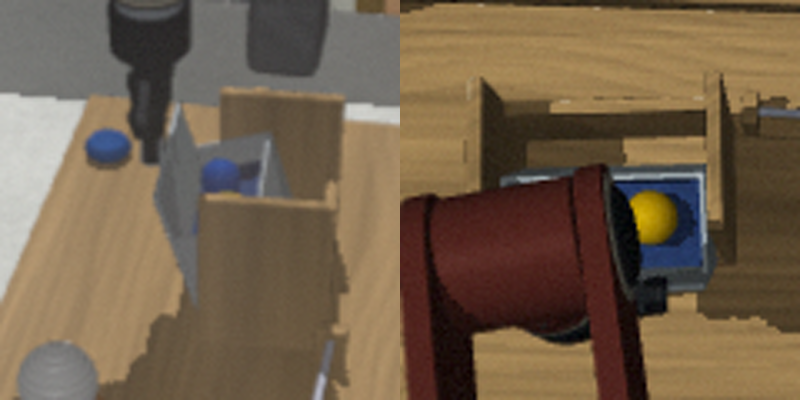

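The bin swings smoothly with the tips just below the lip, at about (150,160). Continuing, with a slight rise.

Emit:
jog_arm(
  commands=[-0.06,0,-0.017,0,0,0,0,-0.06,0,-0.017,0,0,0,0,-0.06,0,-0.015,0,0,0,0],
)

```text
t: 16.6
tool_pos: [0.5575, 0.1925, 0.1328]
tool_rot: [0.079, -3.14, 0.0]
contact_force: [-1.7, 0.2, -0.6]
opening: -0.0
grip_force: 0.5
```

Emit:
jog_arm(
  commands=[-0.06,0,-0.015,0,0,0,0,-0.06,0,-0.01,0,0,0,0,-0.06,0,-0.01,0,0,0,0],
)

```text
t: 16.98
tool_pos: [0.5684, 0.1931, 0.135]
tool_rot: [-0.079, 3.141, 0.0]
contact_force: [-1.6, 0.5, -0.4]
opening: -0.0003
grip_force: 0.5
```

Emit:
jog_arm(
  commands=[-0.06,0,-0.01,0,0,0,0,-0.06,0,-0.008,0,0,0,0,-0.06,0,-0.005,0,0,0,0],
)

```text
t: 17.35
tool_pos: [0.5792, 0.1936, 0.1364]
tool_rot: [-0.079, 3.14, 0.0]
contact_force: [-1.6, 0.7, -1.4]
opening: -0.0
grip_force: 0.5
```

Now about 1 cm is left, so I'm taking small steps until the force rises.

Emit:
jog_arm(
  commands=[-0.04,0,0,0,0,0,0,-0.04,0,0,0,0,0,0],
)

```text
t: 17.6
tool_pos: [0.5841, 0.194, 0.1366]
tool_rot: [-0.079, 3.14, 0.0]
contact_force: [-0.8, 0.2, 1.0]
opening: 0.0001
grip_force: 0.5
```

Emit:
jog_arm(
  commands=[-0.03,0,0,0,0,0,0,-0.03,0,0,0,0,0,0],
)

```text
t: 17.85
tool_pos: [0.5876, 0.1941, 0.1366]
tool_rot: [-0.079, 3.14, 0.0]
contact_force: [-0.8, 0.0, 1.2]
opening: 0.0002
grip_force: 0.5
```

Emit:
jog_arm(
  commands=[-0.025,0,0,0,0,0,0,0,0,0,0,0,0,0],
)

```text
t: 18.1
tool_pos: [0.5891, 0.1941, 0.1363]
tool_rot: [-0.079, 3.14, -0.0]
contact_force: [-0.3, -0.1, -0.9]
opening: 0.0001
grip_force: 0.0
```

Emit:
jog_arm(
  commands=[-0.025,0,0,0,0,0,0,0,0,0,0,0,0,0],
)

```text
t: 18.35
tool_pos: [0.5904, 0.1942, 0.1363]
tool_rot: [-0.079, 3.14, -0.0]
contact_force: [-0.5, -0.1, 0.2]
opening: 0.0001
grip_force: 0.1
```

Emit:
jog_arm(
  commands=[-0.025,0,0,0,0,0,0,0,0,0,0,0,0,0],
)

```text
t: 18.6
tool_pos: [0.591, 0.1942, 0.1363]
tool_rot: [0.079, -3.138, 0.001]
contact_force: [-5.7, -0.9, 2.2]
opening: -0.0002
grip_force: 2.6
```

```bash
python3 b.py b3.png
```

```text
[-5.7  -0.89  2.2 ] [0.591  0.1942 0.1363]
tip z [0.2934 0.2986 0.3016 0.3036 0.3083 0.313 ] x 0.468
```

View pics/b3.png

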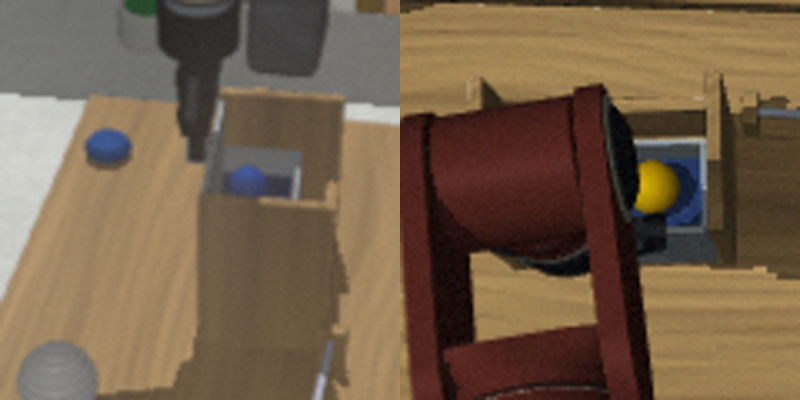

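The bin is flush with the housing at about (212,150), and the force rose at the predicted stop. Backing straight off, then up.

Emit:
jog_arm(
  commands=[0.2,0,0,0,0,0,0,0.6,0,0,0,0,0,0,0.7,0,0,0,0,0,0,0.6,0,-0.5,0,0,0,0,0,0,-0.8,0,0,0,0,0,0,-0.8,0,0,0,0,0,0,0,0,0,0,0,0,0,0,0,0,0,0],
)

```text
t: 19.7
tool_pos: [0.4657, 0.1879, 0.2619]
tool_rot: [-0.079, 3.14, -0.0]
contact_force: [0.3, 0.6, -1.1]
opening: -0.0003
grip_force: 0.0
```

Run:
```python
from h import *
print(ctrl.get_obs()["contact_force"].round(2),ctrl.get_obs()["tool_pos"].round(4))
a=[]
for c in("top","side"):
    im=grab(c);W0=cloud(im);a.append(im["image"])
    W=W0.reshape(-1,3)
    O=np.load(c+".npy").reshape(-1,3)
    L=W[(W[:,0]>.57)&(W[:,0]<.615)&(W[:,1]>.12)&(W[:,1]<.265)&(W[:,2]>.165)&(W[:,2]<.2)]
    if len(L): print(c,"lip",len(L),(L[:,0]+.05*(L[:,1]-.19)).min().round(4),(L[:,0]+.05*(L[:,1]-.19)).mean().round(4),np.percentile(L[:,2],95).round(4))
    R=W[(W[:,2]>.178)&(W[:,2]<.19)&(((W[:,1]>.09)&(W[:,1]<.114))|((W[:,1]>.275)&(W[:,1]<.30)))&(W[:,0]>.57)&(W[:,0]<.76)]
    print(" rim front",np.sort(R[:,0]+.05*(R[:,1]-.19))[:5].round(4))
    for n,x,y,z in(("dome",.48,-.23,.04),("sphere",.508,-.053,.09),("ring",.747,-.318,.02),("cup",.697,-.209,.03),("rattle",.613,.456,.04),("pebble",.451,.396,.02),("cork",.495,-.41,.03),("bead",.731,-.06,.04)):
        r=[]
        for P in(O,W):
            m=(np.hypot(P[:,0]-x,P[:,1]-y)<.045)&(P[:,2]>z)&(P[:,2]<.13);r.append(P[m].mean(0).round(4))
        print(" ",n,r[0],r[1]-r[0])
```

```text
[ 0.25  0.56 -1.12] [0.4657 0.1879 0.2619]
top lip 169 0.5994 0.6025 0.1771
 rim front [0.5992 0.5994 0.5996 0.6007 0.6008]
  dome [ 0.4774 -0.2246  0.0533] [ 0.     -0.0015 -0.0075]
  sphere [ 0.5056 -0.0497  0.1034] [-0.0005  0.0001  0.    ]
  ring [ 0.7449 -0.315   0.0296] [-1.e-04  2.e-04  1.e-04]
  cup [ 0.6985 -0.2095  0.0466] [ 0.0002  0.     -0.0003]
  rattle [0.6122 0.4552 0.0696] [-1.e-04  0.e+00  7.e-04]
  pebble [0.4477 0.3973 0.0301] [nan nan nan]
  cork [ 0.4914 -0.4071  0.0488] [-0.0002  0.0004 -0.0005]
  bead [ 0.7279 -0.0649  0.0515] [-1.e-04  2.e-04 -1.e-04]
side lip 58 0.602 0.6062 0.1784
 rim front [0.6029 0.6033 0.6034 0.6054 0.6062]
  dome [ 0.485  -0.2393  0.0535] [-0.0024  0.0051 -0.007 ]
  sphere [ 0.5127 -0.0634  0.1034] [ 0.0002  0.0001 -0.0001]
  ring [ 0.7495 -0.3221  0.0302] [ 0.      0.0002 -0.0001]
  cup [ 0.6992 -0.2097  0.046 ] [ 2.e-04 -1.e-04  1.e-04]
  rattle [0.6145 0.4687 0.0725] [ 0.0002 -0.0016  0.0011]
  pebble [0.4532 0.3887 0.0294] [0.0003 0.0008 0.0005]
  cork [ 0.4966 -0.416   0.048 ] [-1.e-04  0.e+00  1.e-04]
  bead [ 0.7329 -0.0759  0.0514] [-0.0002  0.0004  0.0003]<stdin>:15: RuntimeWarning: Mean of empty slice.
  ret = um.true_divide(
```

The bin is flush with the housing rim, the dome is about 8 mm in, and nothing else has moved.

```bash
python3 -c "
from station import job
print(job.finish_job())"
```

```text
the job is handed in; nothing more can be done
None
```

The touch round is done and handed in at about 20 s: the dome was pressed about 8 mm in, then the sphere tapped at about 3.6 N without shifting, then the bin pushed fully shut (5.7 N read at its stop); the other loose things measured unmoved and the arm finished clear.

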